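# Shut the welding consumables case and hold its telescopic handle out

### The job

The blue welding case on the bench is loaded: first press its open lid fully shut. Then squeeze the red button in the handle's black grip, and with it squeezed pull the telescopic handle straight up past the first stop to the second stop (fully out). Finish while still holding the grip there with the button squeezed and the lid shut, and leave the spray can, the hammer and the red magnetic square where they are.

Things in the scene. Friction and masses are not known exactly. Their poses are not given: they have to be found in the camera images.
- case: Blue steel case fixed to the bench, open on top: 180 mm (its x) by 260 mm (its y) by 110 mm high. Origin: centre of its underside. Its x axis points from its front (robot side) to the lid's hinge; it is turned by up to 0.35 rad. Outside its -y end stand the telescopic handle's two black guide sleeves, 125 mm high, 144 mm from the origin, at x = -45 and +45 mm.
- lid_hinge (a point): Centre of the lid's hinge line: on the far upper rim of the case, 90 mm along the case's +x from its origin, 110 mm up. The line runs along the case's y.
- lid_edge (a point): Middle of the lid's free edge, on its outer face. The lid is a flat blue plate reaching 186 mm from the hinge, 266 mm wide, 12 mm thick; its outer face lies 12 mm outside the hinge line (122 mm above the bench when shut). No knob: it is pushed shut on its outer face.
- lid (a joint): Lid angle in rad: 0 shut (lying flat on the rim), grows as it opens up and away from the robot, 1.5 at most. It starts between 0.7 and 1.25. Stiff friction hinge (0.5 N m): it stays where left, and 2 to 8 N on the outer face near the free edge moves it.
- grip: Black grip bar of the handle: 130 mm (its x, along the case's x) by 24 mm (its y) by 26 mm high; origin at its centre, 144 mm along the case's -y from the case's origin, 165 mm above the bench when in. Both long sides are free. The red button is in the middle of its -y side (away from the case): 30 mm across bar and button, 25 mm squeezed. Rods under it at x = -45 and +45 mm.
- button (a joint): Red squeeze button, 44 mm long, 18 mm high, standing 6 mm out of the middle of the grip's -y side: travel in m, 0 out, 0.005 fully in (pressed along the grip's +y). Spring: 4 N to start, 8 N fully in. The handle slides only while it is in by more than 0.003; pinching bar and button together across y with 15 N or more squeezes it fully.
- handle (a joint): Handle extension in m, straight up: 0 pushed in (start, locked), 0.060 first stop (locks there if the button comes out), 0.120 second stop = end of travel (grip centre then 285 mm above the bench). A spring and its weight pull it back with 4 to 6 N; it does not lock at the second stop, so it must be held there.
- spray_can: Bystander: yellow upright spray can, 60 mm across, 170 mm high; origin at its underside's centre.
- hammer: Bystander: hammer, 260 mm long, lying flat on the bench along its own x; origin on its underside, mid-length.
- square: Bystander: red L-shaped magnetic welding square, 110 by 110 mm, 22 mm high, flat on the bench. Origin: centre of its underside's 110 mm outline.

How it is judged:
By the outcome, as a careful person would: the job done as asked, in the order asked, and still so for the second after the job is handed in, while the arm keeps its last pose, push and grip.
It also fails if it takes over 54 s, if anything falls off the work surface, if the arm or the gripper's body presses on something with over 40 N, if the wrist force passes 120 N, or if a joint passes its speed limit or range.

### The arm

A 6-joint arm with a two-finger parallel gripper is mounted at the origin on the work surface. World frame = base frame: x ahead of the robot, y to its left, z up, the work surface at z = 0. Lengths are in m, angles in rad, forces in N, time in s.
With the tool pointing down it reaches from about 0.275 to 1 m from the base axis. Payload 8.4 kg.
Tool frame: the origin (TCP) lies midway between the tips of the shut fingers; the grasp point (between the pads) lies 19 mm behind it; x points along the fingers, z is the direction in which the jaws open and shut, and the axes are right-handed (so a half turn about x gives the same grasp; the last joint's range is limited). The gripper opens to 85 mm and grips with 20 to 120 N. Pads are 22 mm wide; open, the fingers measure 114 mm over their backs; the gripper's body (76 mm by 85 mm) begins 54 mm behind the grasp point. The pads swing forward as they close: fully open they stand 13 mm farther back than shut.
Start: joints at [-1.336, 0.353, 1.633, -0, 1.155, -0.002], TCP at [0.147, -0.608, 0.231] pointing down, gripper open.
Joint ranges: [-2.63, 2.63], [-0.92, 2.1], [0.06, 2.66], [-1.3, 4.44], [0, 2.69], [-3.02, 3.02]. Speed limits (rad/s): [2.22, 2.22, 2.79, 3.14, 3.14, 3.14].

### API

Orientations are given as a rotation vector (axis times angle).
In Python, from cell import ctrl gives the robot as it stands.
- The arm moves only by the tool drive_tool, never from a script. Its argument "rows" is a list of rows, each a list of 3 entries, a list of its own where there are three numbers: the turn, a rotation vector about the tool's x, y, z in degrees, then the shift along the tool's x, y, z in m, then the closure, from 0 (fully open) to 1 (shut). A call has 1 to 8 rows; each row shifts and turns the commanded pose from where the row before left it, along the tool's axes as they then stand; what a row does not reach is not made up. A row lasts 1/12 s, in which the tool goes at most 41.7 mm and 7.16 degrees, less where a joint would pass 70% of its speed; a pose out of reach is approached as far as the arm can. A call with a gripper value outside its range is refused whole. The fingers move at their own pace and stop on an object; the grip force is fixed at half the most. Time passes only in rows, so rows that do not move let the fingers close. It gives the time, the measured TCP pose, the force and the opening at its end, in the units of the state.
- ctrl.read_state(): the state, without advancing time (a new reading comes with each control period).
- ctrl.camera(name): name is "scene" or "top" or "wrist"; returns (picture, depth): 420x560x3 uint8, red, green, blue; 420x560 float32, m along the optical axis (not along the pixel's ray), 0 where there is no reading.
- ctrl.get_calibration(name): a dict with "mtx" (3x3 intrinsics, pixels), "xyz" and "rotation" of the camera in the world. Camera axes: x right, y up, looking along -z (the intrinsics and any distortion apply to the point x, -y, -z); pixel columns grow to the right and rows downward; lengths in m; the calibration is good to about 2 mm. The wrist camera is an equidistant fisheye: a pixel r from the principal point sees the ray r / f radians off the axis. A picture is of the moment at which its call begins: read the wrist's pose just before it. get_calibration takes no time and is no camera call; for the wrist camera it gives the pose at the moment of the call.
- ctrl.sign_off(): hands the job in, once; it reports no verdict.
Trained networks look in the newest picture that a camera, given by its name, has taken for a name from the list of things; names that differ only in an ending like _2 or _b are one class to them, and where a whole thing is asked for, a point or a joint stands for the part that bears it (a point fixed in the world has none). Each returns a list of dicts, best first, with "conf" (0 to 1); they miss things now and then, are a little off and sometimes report something else, mostly with a low value. They report only what shows in the picture. A call takes as long as a camera call.
- ctrl.boxes_of(query, camera): "extent" ([left, top, right, bottom] in pixels, round what is visible of it).
- ctrl.masks_of(query, camera): "mask" (420x560 bool, what is visible of it) and "extent" ([left, top, right, bottom] in pixels, round what is visible of it).
The state is a dict: "time_s": time; "q": joint angles; "dq": joint speeds; "joint_efforts": joint torques, N m; "ee_pos": TCP position; "tool_rot": TCP orientation; "force": force on the tool from outside, world axes, zero at the start; "torque": the same for the moment, N m; "width": finger opening in m.
Only numpy, scipy, OpenCV 4.12 (cv2) and the standard library are available. Lean on these libraries where they do the work, as an engineer would, in place of code of your own. Each camera call takes 0.05 s, during which the arm holds its last target. There are 200 camera calls.

## Working session

There is one attempt and no reset: what is moved stays moved. The work goes in short steps, Python scripts to look and compute and a tool call to move; the robot and the scene stay as the last step left them, time stands still between calls to the robot, and variables do not carry over. Pictures are saved under pics/ and viewed, about 8 in all and at most 12, crops included, and the job is handed in when it is done.

Besides the shell and the picture viewer there is one more tool, called after "Emit:" as name([rows], argument=value, ...), one row to a line, values as JSON. drive_tool: Moves the arm, as the interface text tells. Its arguments: {"type":"object","properties":{"rows":{"type":"array"}},"required":["rows"]}

```bash
mkdir -p pics
cat > h.py <<'E'
import numpy as np, cv2
from scipy.spatial.transform import Rotation as R
from cell import ctrl
def rotm(r):
    r=np.array(r,float)
    return r if r.shape==(3,3) else R.from_rotvec(r).as_matrix()
def cloud(name,d,cal=None):
    c=cal or ctrl.get_calibration(name); K=np.array(c['mtx'])
    v,u=np.mgrid[:d.shape[0],:d.shape[1]]
    p=np.stack([(u-K[0,2])/K[0,0]*d,-(v-K[1,2])/K[1,1]*d,-d],-1)
    return p@rotm(c['rotation']).T+np.array(c['xyz'])
E
python3 - <<'E'
from h import *
s=ctrl.read_state(); print(s)
print(ctrl.get_calibration('top'));print(ctrl.get_calibration('scene'))
ims=[]
for n in ('scene','top'):
    p,d=ctrl.camera(n); np.save(f'{n}.npy',d); ims.append(p); cv2.imwrite(f'pics/{n}1.png',p[:,:,::-1])
    P=cloud(n,d); np.save(f'{n}P.npy',P)
    for q in ('case','lid_edge','grip','button','spray_can','hammer','square'):
        for m in ctrl.masks_of(q,n)[:2]:
            X=P[m['mask']&(d>0)]
            if len(X): print(n,q,round(m['conf'],2),np.round(m['extent']),np.round(np.median(X,0),3),np.round(np.percentile(X,2,0),3),np.round(np.percentile(X,98,0),3))
            np.save(f'{n}_{q}.npy',m['mask']) if m['conf']>.5 else 0
E
```

```text
{'time_s': 0.0, 'q': array([-1.33640966e+00,  3.53652510e-01,  1.63417873e+00, -1.28782261e-05,
        1.15518223e+00, -2.36131463e-03]), 'dq': array([-0.00110342,  0.00100886, -0.00223393, -0.00223881,  0.00033032,
       -0.00039717]), 'joint_efforts': array([-1.77004971e-03, -6.05254698e+01, -3.42070842e+01, -1.23486579e-04,
        9.04038985e-03,  2.19138542e-05]), 'ee_pos': array([ 0.14649326, -0.60707803,  0.23053987]), 'tool_rot': array([ 1.03393854,  1.31308645, -1.03248155]), 'force': array([-0.25108229,  0.64114181, -0.25864778]), 'torque': array([-0.02065541, -0.02907035, -0.00237465]), 'width': 0.08535341793824149}
{'mtx': array([[396.52474776,   0.        , 279.5038165 ],
       [  0.        , 396.52474776, 212.05964543],
       [  0.        ,   0.        ,   1.        ]]), 'xyz': array([0.3991347 , 0.02919388, 1.08124495]), 'rotation': array([ 0.1028135 , -0.06878019, -1.57170414])}
{'mtx': array([[391.68992955,   0.        , 278.30615703],
       [  0.        , 391.68992955, 208.04046622],
       [  0.        ,   0.        ,   1.        ]]), 'xyz': array([1.05909007,
[... 816 characters left out ...]
190. 137. 327. 221.] [0.603 0.095 0.061] [ 0.506 -0.046  0.004] [0.687 0.228 0.277]
top lid_edge 0.85 [190. 138. 316. 162.] [0.633 0.103 0.231] [ 0.598 -0.023  0.121] [0.694 0.23  0.278]
top lid_edge 0.54 [117. 180. 166. 220.] [0.537 0.403 0.022] [ 0.503  0.372 -0.001] [0.605 0.49  0.026]
top grip 0.65 [314. 140. 327. 198.] [ 0.591 -0.042  0.178] [ 0.535 -0.057  0.166] [ 0.659 -0.029  0.182]
top spray_can 0.55 [446. 202. 500. 230.] [ 0.488 -0.408  0.141] [ 0.462 -0.527 -0.001] [ 0.518 -0.395  0.173]
top hammer 0.55 [ 87. 245. 187. 278.] [0.396 0.478 0.024] [0.343 0.317 0.   ] [0.425 0.571 0.029]
top square 0.63 [120. 177. 166. 221.] [0.536 0.403 0.022] [0.506 0.371 0.006] [0.605 0.491 0.026]
```

View pics/scene1.png

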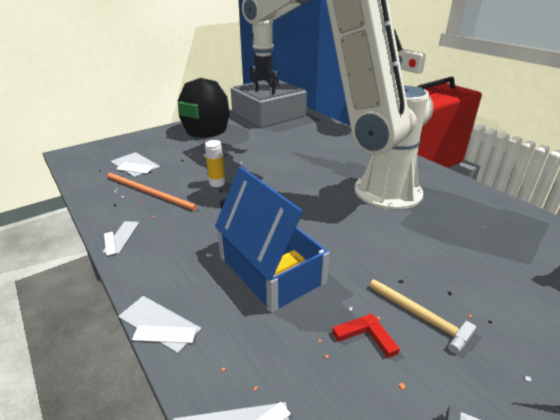

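View pics/top1.png

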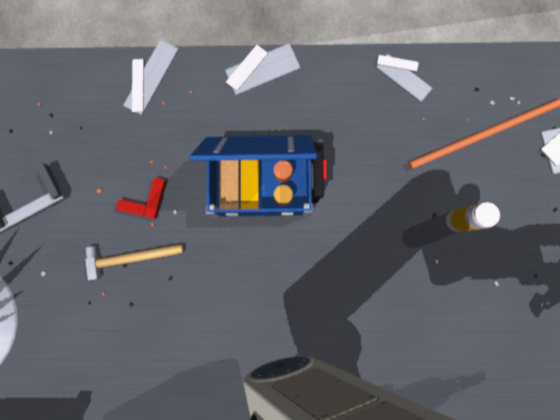

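The top view shows the case around px (262,175), nearly unrotated, with the open lid's outer side facing away (row ~148) and the grip with its red button at (325,170). The can at (480,216), square at (143,200) and hammer at (135,257) are clear of it. Next I fit the case pose and lid angle.

Run:
```python
from h import *
P=np.load('topP.npy')
m=np.load('top_grip.npy'); X=P[m]; X=X[(X[:,2]>.172)&(X[:,2]<.188)]
r=cv2.minAreaRect(X[:,:2].astype(np.float32)); print('grip rect',r,len(X))
for n in ('top','scene'):
    X=np.load(n+'P.npy')[np.load(n+'_lid_edge.npy')]; X=X[np.isfinite(X).all(1)]
    X=X[(X[:,2]>.1)&(X[:,2]<.35)]
    # ransac plane
    best=None;g=np.random.default_rng(0)
    for i in range(400):
        a=X[g.choice(len(X),3,False)];k=np.cross(a[1]-a[0],a[2]-a[0]);l=np.linalg.norm(k)
        if l<1e-6: continue
        k/=l;i_=abs((X-a[0])@k)<.003
        if best is None or i_.sum()>best.sum(): best=i_
    Y=X[best];c=Y.mean(0);k=np.linalg.svd(Y-c,full_matrices=False)[2][2]; k*=-np.sign(k[0])
    print(n,len(X),best.sum(),'c',c,'n',k,'lidangle',np.arccos(abs(k[2])),'yaw',np.arctan2(-k[1],-k[0]),np.percentile(Y,[1,99],0))
# rim
Z=P.reshape(-1,3);f=Z[(Z[:,2]>.105)&(Z[:,2]<.116)&(Z[:,0]>.45)&(Z[:,0]<.75)&(Z[:,1]>-.03)&(Z[:,1]<.3)]
print('rim',len(f),cv2.minAreaRect(f[:,:2].astype(np.float32)))
bx=np.load('topP.npy')
p=cv2.imread('pics/top1.png')
b=(p[:,:,2]>140)&(p[:,:,1]<60)&(p[:,:,0]<60); b[:, :300]=0;b[:,345:]=0
print('button',b.sum(),np.median(bx[b],0))
```

```text
grip rect ((0.5984523296356201, -0.043227072805166245), (0.028192372992634773, 0.13077014684677124), 89.67594146728516) 533Traceback (most recent call last):
  File "<stdin>", line 11, in <module>
  File "numpy/random/_generator.pyx", line 864, in numpy.random._generator.Generator.choice
ValueError: a must be a positive integer unless no samples are taken
```

Run:
```python
from h import *
P=np.load('topP.npy')
for n in ('top','scene'):
    X=np.load(n+'P.npy').reshape(-1,3)
    X=X[(X[:,2]>.125)&(X[:,2]<.35)&(X[:,0]>.5)&(X[:,0]<.8)&(X[:,1]>-.02)&(X[:,1]<.28)]
    best=None;g=np.random.default_rng(0)
    for i in range(400):
        a=X[g.choice(len(X),3,False)];k=np.cross(a[1]-a[0],a[2]-a[0]);l=np.linalg.norm(k)
        if l<1e-6: continue
        k/=l;i_=abs((X-a[0])@k)<.003
        if best is None or i_.sum()>best.sum(): best=i_
    Y=X[best];c=Y.mean(0);k=np.linalg.svd(Y-c,full_matrices=False)[2][2]; k*=-np.sign(k[0])
    print(n,len(X),best.sum(),'c',c,'n',k,'lidangle',np.arccos(abs(k[2])),'yaw',np.arctan2(-k[1],-k[0]),np.percentile(Y,[1,99],0))
    print('max z',np.percentile(X,99.5,0))
Z=P.reshape(-1,3);f=Z[(Z[:,2]>.105)&(Z[:,2]<.116)&(Z[:,0]>.45)&(Z[:,0]<.75)&(Z[:,1]>-.03)&(Z[:,1]<.3)]
print('rim',len(f),cv2.minAreaRect(f[:,:2].astype(np.float32)))
p=cv2.imread('pics/top1.png')
b=(p[:,:,2]>140)&(p[:,:,1]<60)&(p[:,:,0]<60); b[:, :300]=0;b[:,345:]=0
print('button',b.sum(),np.median(P[b],0))
s=ctrl.read_state();print(rotm(s['tool_rot']))
```

```text
top 2659 2294 c [0.64074286 0.10632646 0.21710327] n [-0.86814512 -0.00833691 -0.49624042] lidangle 1.0515333309763646 yaw 0.009602833937453323 [[ 0.60178577 -0.01745655  0.12731469]
 [ 0.6912588   0.23215525  0.27845177]]
max z [0.69192991 0.23335747 0.27896194]
scene 5089 4844 c [0.64995279 0.12103972 0.20340958] n [-0.87203916 -0.00809518 -0.48936915] lidangle 1.0594301097702503 yaw 0.009282775075118693 [[ 0.60792094 -0.01672684  0.1266932 ]
 [ 0.69342001  0.235615    0.27670508]]
max z [0.69442828 0.23703103 0.27726995]
rim 597 ((0.6012718081474304, 0.1021929383277893), (0.19302047789096832, 0.26320067048072815), 0.3695438504219055)
button 70 [ 0.60484596 -0.05671311  0.17334823]
[[ 2.73581095e-05  9.72094830e-01  2.34588235e-01]
 [-3.55770282e-05  2.34588236e-01 -9.72094830e-01]
 [-9.99999999e-01  1.82487245e-05  4.10021359e-05]]
```

Emit:
drive_tool([
  [[6.5, 0, 0], [-0.04, 0, 0], 1],
  [[6.5, 0, 0], [-0.04, 0, 0], 1],
  [[0, 0, 0], [-0.04, 0, 0], 1],
  [[0, 0, 0], [0, 0.024, -0.032], 1],
  [[0, 0, 0], [0, 0.024, -0.032], 1],
  [[0, 0, 0], [0, 0.024, -0.032], 1],
  [[0, 0, 0], [0, 0.024, -0.032], 1],
  [[0, 0, 0], [0, 0.024, -0.032], 1],
])

```text
time_s: 1.47
ee_pos: [0.2656, -0.4448, 0.3514]
tool_rot: [1.202, 1.213, -1.202]
force: [1.4, -0.7, -0.2]
width: -0.0001
```

Emit:
drive_tool([
  [[0, 0, 0], [0, 0.024, -0.032], 1],
  [[0, 0, 0], [0, 0.024, -0.032], 1],
  [[0, 0, 0], [0, 0.024, -0.032], 1],
  [[0, 0, 0], [0, 0.024, -0.032], 1],
  [[0, 0, 0], [0, 0.024, -0.032], 1],
  [[0, 0, 0], [0, 0.024, -0.032], 1],
  [[0, 0, 0], [0, 0.024, -0.032], 1],
  [[0, 0, 0], [0, 0.024, -0.032], 1],
])

```text
time_s: 2.13
ee_pos: [0.4553, -0.1867, 0.3516]
tool_rot: [1.202, 1.213, -1.202]
force: [1.6, -0.2, 0.1]
width: 0.0
```

Emit:
drive_tool([
  [[0, 0, 0], [0, 0.027, -0.031], 1],
  [[0, 0, 0], [0, 0.027, -0.031], 1],
  [[0, 0, 0], [0, 0.027, -0.031], 1],
  [[0, 0, 0], [0, 0.027, -0.031], 1],
  [[0, 0, 0], [0, 0.027, -0.031], 1],
  [[0, 0, 0], [0, 0.027, -0.031], 1],
  [[0, 0, 0], [0, 0.027, -0.031], 1],
  [[0, 0, 0], [0, 0.027, -0.031], 1],
])

```text
time_s: 2.8
ee_pos: [0.669, 0.0636, 0.3513]
tool_rot: [1.202, 1.214, -1.202]
force: [0.8, 0.3, 0.2]
width: 0.0001
```

Emit:
drive_tool([
  [[0, 0, 0], [0, 0.01, -0.03], 1],
  [[0, 0, 0], [0.03, 0, 0], 1],
  [[0, 0, 0], [0.03, 0, 0], 1],
  [[0, 0, 0], [0.02, 0, 0], 1],
  [[0, 0, 0], [0, 0, 0], 1],
])

```text
time_s: 3.22
ee_pos: [0.6752, 0.0918, 0.266]
tool_rot: [1.197, 1.219, -1.208]
force: [-0.2, -0.8, -0.4]
width: -0.0001
```

Run:
```python
from h import *
r=.16;t=1.055;x0=.69;z0=.11
prev=None
for t in np.linspace(1.055,0,16):
    p=np.array([x0-r*np.cos(t)+.012*np.sin(t)+.011, z0+r*np.sin(t)+.012*np.cos(t)])
    print(round(t,2),p.round(4), None if prev is None else (p-prev).round(4)); prev=p
```

```text
1.06 [0.6325 0.2551] None
0.98 [0.6225 0.2499] [-0.01   -0.0052]
0.91 [0.6129 0.2441] [-0.0096 -0.0059]
0.84 [0.6037 0.2375] [-0.0092 -0.0065]
0.77 [0.5949 0.2304] [-0.0087 -0.0072]
0.7 [0.5867 0.2226] [-0.0082 -0.0078]
0.63 [0.5791 0.2143] [-0.0076 -0.0083]
0.56 [0.5721 0.2055] [-0.007  -0.0088]
0.49 [0.5657 0.1962] [-0.0064 -0.0093]
0.42 [0.56   0.1865] [-0.0057 -0.0097]
0.35 [0.5549 0.1764] [-0.005  -0.0101]
0.28 [0.5506 0.166 ] [-0.0043 -0.0104]
0.21 [0.5471 0.1552] [-0.0036 -0.0107]
0.14 [0.5443 0.1443] [-0.0028 -0.0109]
0.07 [0.5422 0.1332] [-0.002  -0.0111]
0.0 [0.541 0.122] [-0.0012 -0.0112]
```

Emit:
drive_tool([
  [[0, 0, 0], [0.008, -0.02, 0], 1],
  [[0, 0, 0], [0.003, -0.02, 0], 1],
  [[0, 0, 0], [0.006, -0.012, 0], 1],
  [[0, 0, 0], [0.006, -0.01, 0], 1],
  [[0, 0, 0], [0.0065, -0.0092, 0], 1],
  [[0, 0, 0], [0.007, -0.0087, 0], 1],
])

```text
time_s: 3.72
ee_pos: [0.5988, 0.091, 0.2372]
tool_rot: [1.204, 1.211, -1.199]
force: [0.6, -0.4, 2.9]
width: 0.0001
```

Emit:
drive_tool([
  [[0, 0, 0], [0.008, -0.0082, 0], 1],
  [[0, 0, 0], [0.0083, -0.0076, 0], 1],
  [[0, 0, 0], [0.0088, -0.007, 0], 1],
  [[0, 0, 0], [0.0093, -0.0064, 0], 1],
  [[0, 0, 0], [0.0097, -0.0057, 0], 1],
])

```text
time_s: 4.13
ee_pos: [0.5625, 0.0906, 0.1904]
tool_rot: [1.202, 1.214, -1.202]
force: [0.1, 0.4, 2.2]
width: 0.0003
```

Emit:
drive_tool([
  [[0, 0, 0], [0.01, -0.005, 0], 1],
  [[0, 0, 0], [0.0104, -0.0043, 0], 1],
  [[0, 0, 0], [0.0107, -0.0036, 0], 1],
  [[0, 0, 0], [0.011, -0.003, 0], 1],
  [[0, 0, 0], [0.011, -0.002, 0], 1],
  [[0, 0, 0], [0.01, -0.001, 0], 1],
])

```text
time_s: 4.63
ee_pos: [0.5433, 0.0903, 0.1261]
tool_rot: [1.201, 1.215, -1.203]
force: [-1.3, -0.6, 1.9]
width: 0.0004
```

Emit:
drive_tool([
  [[0, 0, 0], [0.004, 0, 0], 1],
  [[0, 0, 0], [0.002, 0, 0], 1],
  [[0, 0, 0], [0, 0, 0], 1],
])

```text
time_s: 4.88
ee_pos: [0.543, 0.0903, 0.1219]
tool_rot: [1.2, 1.216, -1.204]
force: [-7.5, -0.3, 13.8]
width: 0.0001
```

Emit:
drive_tool([
  [[0, 0, 0], [0.0015, 0, 0], 1],
  [[0, 0, 0], [0, 0, 0], 1],
  [[0, 0, 0], [-0.03, 0, 0], 0.0],
  [[0, 0, 0], [-0.04, 0, 0], 0],
  [[0, 0, 0], [-0.04, 0, 0], 0],
  [[0, 0, 0], [-0.04, 0, 0], 0],
  [[0, 0, 0], [-0.02, 0, 0], 0],
  [[0, 0, 0], [0, 0, 0], 0],
])

```text
time_s: 5.55
ee_pos: [0.5471, 0.0908, 0.2956]
tool_rot: [1.207, 1.208, -1.194]
force: [0.3, -0.2, 1.2]
width: 0.0726
```

Run:
```python
from h import *
s=ctrl.read_state(); print(s['ee_pos'],s['time_s'],s['width'])
for n in ('scene','top'):
    p,d=ctrl.camera(n);P=cloud(n,d)
    cv2.imwrite(f'pics/{n}2.png',p[:,:,::-1])
    Z=P.reshape(-1,3); f=Z[(abs(Z[:,2]-.122)<.02)&(abs(Z[:,0]-.60)<.07)&(abs(Z[:,1]-.10)<.11)]
    A=np.c_[f[:,:2]-[.6,.1],np.ones(len(f))];print(n,len(f),'slope,z',np.linalg.lstsq(A,f[:,2],rcond=None)[0], 'pts')
    g=Z[(Z[:,2]>.171)&(Z[:,2]<.186)&(abs(Z[:,0]-.6)<.09)&(abs(Z[:,1]+.043)<.035)].astype(np.float32)
    if len(g)>20: print('grip',len(g),cv2.minAreaRect(g[:,:2]),np.percentile(g,[2,98],0))
    e=Z[(abs(Z[:,2]-.122)<.008)&(abs(Z[:,0]-.60)<.12)&(abs(Z[:,1]-.10)<.15)].astype(np.float32); print('lid',cv2.minAreaRect(e[:,:2]))
```

```text
[0.54714967 0.09082681 0.29557598] 5.55 0.07263128055570514
scene 2639 slope,z [-0.00110359  0.0015909   0.12198911] ptsTraceback (most recent call last):
  File "<stdin>", line 9, in <module>
cv2.error: OpenCV(4.12.0) /io/opencv/modules/imgproc/src/convhull.cpp:143: error: (-215:Assertion failed) total >= 0 && (depth == CV_32F || depth == CV_32S) in function 'convexHull'
```

Emit:
drive_tool([
  [[0, 0, 0], [0, 0.013, 0.034], 0],
  [[0, 0, 0], [0, 0.013, 0.034], 0],
  [[0, 0, 0], [0, 0.014, 0.033], 0],
  [[0, 0, 0], [0, 0.014, 0.033], 0],
  [[0, 0, 0], [0, 0, 0], 0],
  [[0, 0, 0], [0, 0, 0], 0],
])

```text
time_s: 6.1
ee_pos: [0.5992, -0.0447, 0.2878]
tool_rot: [1.203, 1.215, -1.206]
force: [-1.2, -0.1, 0.4]
width: 0.0854
```

Run:
```python
from h import *
s=ctrl.read_state(); print(s['ee_pos'],s['time_s'],s['width'])
c=ctrl.get_calibration('wrist');print(c)
p,d=ctrl.camera('wrist'); cv2.imwrite('pics/wrist1.png',p[:,:,::-1])
K=np.array(c['mtx']); v,u=np.mgrid[:420,:560]
x=(u-K[0,2]);y=(v-K[1,2]);r=np.hypot(x,y)+1e-9;th=r/K[0,0];t=np.tan(np.minimum(th,1.5))
W=np.stack([x/r*t*d,-y/r*t*d,-d],-1)@rotm(c['rotation']).T+np.array(c['xyz'])
ok=(d>0)&(th<1.3); Z=W[ok].astype(np.float32)
g=Z[(Z[:,2]>.168)&(Z[:,2]<.188)&(abs(Z[:,0]-.6)<.1)&(abs(Z[:,1]+.043)<.04)]
print('grip',len(g),cv2.minAreaRect(np.ascontiguousarray(g[:,:2])) if len(g)>10 else '', np.percentile(g,[1,99],0))
b=(p[:,:,0]>140)&(p[:,:,1]<60)&(p[:,:,2]<60)&ok&(W[:,:,2]>.15)&(W[:,:,2]<.19); print('btn',b.sum(),np.median(W[b],0),np.percentile(W[b],[3,97],0))
for n in('grip','button'):
    for m in ctrl.masks_of(n,'wrist')[:2]: print(n,m['conf'],m['extent'],np.median(W[m['mask']&ok],0),np.percentile(W[m['mask']&ok],[2,98],0))
```

```text
[ 0.59919431 -0.04470055  0.28779306] 6.1 0.08539109953912874
{'mtx': array([[325.1922621 ,   0.        , 284.67084712],
       [  0.        , 325.1922621 , 209.9393755 ],
       [  0.        ,   0.        ,   1.        ]]), 'xyz': array([ 0.67377353, -0.04518683,  0.43086695]), 'rotation': array([-0.2345432 ,  0.2314465 , -1.55075056])}
grip 4748 ((0.6011001467704773, -0.046266600489616394), (0.12864308059215546, 0.030219558626413345), 0.5267366766929626) [[ 0.53927035 -0.06059105  0.1731828 ]
 [ 0.66396297 -0.03161108  0.18011343]]
btn 37 [ 0.60023791 -0.05465048  0.17588705] [[ 0.58369882 -0.05958335  0.16167461]
 [ 0.62251075 -0.05435511  0.17727057]]
grip 0.7 [266.3, 124.7, 306.2, 276.1] [ 0.60581369 -0.04438301  0.17829612] [[ 0.54045024 -0.0606899   0.12375497]
 [ 0.6623818  -0.03165311  0.1799058 ]]
grip 0.39 [43.4, 94.0, 270.5, 278.4] [0.60565871 0.07818245 0.12262826] [[ 0.50933115 -0.02519414  0.12096093]
 [ 0.68628436  0.22405484  0.12430269]]
button 0.79 [296.6, 176.0, 304.8, 227.3] [ 0.60123575 -0.05841493  0.17438208] [[ 0.58138765 -0.06131082  0.1715388 ]
 [ 0.62216359 -0.0555182   0.17577631]]
```

View pics/wrist1.png

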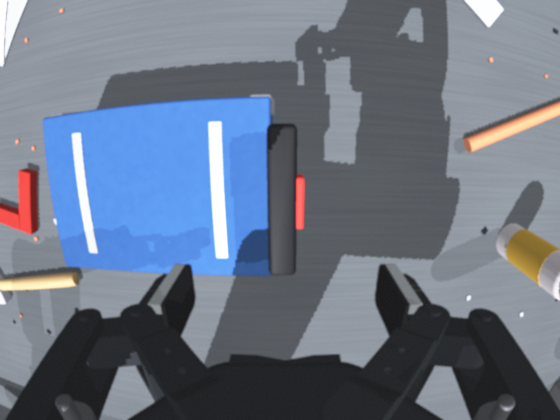

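The lid is flat at 0.122 m. In the wrist view the bar is at px (283,200) and the red button at (300,202) on its far side from the case. The fingers straddle it cleanly, so I descend and close.

Emit:
drive_tool([
  [[0, 0, 0], [0.03, 0.002, 0.0015], 0],
  [[0, 0, 0], [0.03, 0, 0], 0],
  [[0, 0, 0], [0.03, 0, 0], 0],
  [[0, 0, 0], [0.03, 0, 0], 0],
  [[0, 0, 0], [0.022, 0, 0], 0],
  [[0, 0, 0], [0, 0, 0], 0],
])

```text
time_s: 6.75
ee_pos: [0.5978, -0.043, 0.1433]
tool_rot: [1.198, 1.221, -1.206]
force: [-2.0, -0.4, -0.8]
width: 0.0853
```

Emit:
drive_tool([
  [[0, 0, 0], [0, 0, 0], 1],
  [[0, 0, 0], [0, 0, 0], 1],
  [[0, 0, 0], [0, 0, 0], 1],
  [[0, 0, 0], [0, 0, 0], 1],
  [[0, 0, 0], [0, 0, 0], 1],
  [[0, 0, 0], [0, 0, 0], 1],
  [[0, 0, 0], [0, 0, 0], 1],
  [[0, 0, 0], [0, 0, 0], 1],
])

```text
time_s: 7.42
ee_pos: [0.6022, -0.0426, 0.1499]
tool_rot: [1.205, 1.214, -1.199]
force: [-2.3, 11.5, 9.6]
width: 0.0238
```

Emit:
drive_tool([
  [[0, 0, 0], [-0.003, 0, -0.0015], 1],
  [[0, 0, 0], [-0.008, 0, -0.0015], 1],
  [[0, 0, 0], [-0.01, 0, 0], 1],
  [[0, 0, 0], [-0.01, 0, 0], 1],
])

```text
time_s: 7.75
ee_pos: [0.6022, -0.0425, 0.1798]
tool_rot: [1.201, 1.211, -1.201]
force: [4.4, -3.5, -6.0]
width: 0.0236
```

Emit:
drive_tool([
  [[0, 0, 0], [-0.015, 0, 0], 1],
  [[0, 0, 0], [-0.015, 0, 0], 1],
  [[0, 0, 0], [-0.015, 0, 0], 1],
  [[0, 0, 0], [-0.015, 0, 0], 1],
  [[0, 0, 0], [-0.012, 0, 0], 1],
  [[0, 0, 0], [-0.01, 0, 0], 1],
  [[0, 0, 0], [0, 0, 0], 1],
])

```text
time_s: 8.33
ee_pos: [0.6022, -0.0425, 0.2633]
tool_rot: [1.202, 1.21, -1.201]
force: [3.9, -4.6, -5.3]
width: 0.0238
```

Emit:
drive_tool([
  [[0, 0, 0], [-0.004, 0, 0], 1],
  [[0, 0, 0], [-0.003, 0, 0], 1],
  [[0, 0, 0], [-0.001, 0, 0], 1],
  [[0, 0, 0], [0, 0, 0], 1],
])

```text
time_s: 8.67
ee_pos: [0.6022, -0.0425, 0.2691]
tool_rot: [1.202, 1.211, -1.201]
force: [5.8, -4.3, -6.2]
width: 0.0236
```

Emit:
drive_tool([
  [[0, 0, 0], [-0.001, 0, 0], 1],
  [[0, 0, 0], [-0.001, 0, 0], 1],
  [[0, 0, 0], [-0.001, 0, 0], 1],
  [[0, 0, 0], [0, 0, 0], 1],
])

```text
time_s: 9.0
ee_pos: [0.6021, -0.0425, 0.2704]
tool_rot: [1.201, 1.212, -1.202]
force: [8.7, -4.8, -13.7]
width: 0.0236
```

Emit:
drive_tool([
  [[0, 0, 0], [-0.001, 0, 0], 1],
  [[0, 0, 0], [0, 0, 0], 1],
  [[0, 0, 0], [0, 0, 0], 1],
  [[0, 0, 0], [0, 0, 0], 1],
])

```text
time_s: 9.33
ee_pos: [0.6021, -0.0424, 0.2705]
tool_rot: [1.201, 1.212, -1.202]
force: [13.0, -4.7, -19.9]
width: 0.0239
```

Run:
```python
from h import *
s=ctrl.read_state(); print(s['ee_pos'],s['time_s'],s['width'],s['force'])
pp=[]
for n in ('scene','top'):
    p,d=ctrl.camera(n);P=cloud(n,d);pp.append(p);Z=P.reshape(-1,3)
    f=Z[(abs(Z[:,2]-.122)<.02)&(abs(Z[:,0]-.60)<.07)&(abs(Z[:,1]-.12)<.09)]
    if len(f)>20:
        A=np.c_[f[:,:2]-[.6,.1],np.ones(len(f))];print(n,len(f),'lid slope,z',np.linalg.lstsq(A,f[:,2],rcond=None)[0])
    for q in ('grip','spray_can','hammer','square'):
        for m in ctrl.masks_of(q,n)[:1]:
            X=P[m['mask']&(d>0)]; print(n,q,round(m['conf'],2),np.round(np.median(X,0),3),np.round(np.percentile(X,[2,98],0),3).tolist())
    # bar ends beyond the fingers
    for lo,hi in((.535,.575),(.63,.67)):
        g=Z[(Z[:,0]>lo)&(Z[:,0]<hi)&(abs(Z[:,1]+.043)<.02)&(Z[:,2]>.2)&(Z[:,2]<.31)]
        if len(g)>5: print(n,'bar end',len(g),np.percentile(g[:,2],[2,50,90,98]))
cv2.imwrite('pics/end.png',cv2.resize(pp[0][100:330,150:400],None,fx=2.4,fy=2.4)[:,:,::-1])
```

```text
[ 0.60206318 -0.04244467  0.27054404] 9.3333 0.023860291504429535 [ 13.02299521  -4.69378534 -19.91937974]
scene 2245 lid slope,z [-0.00037873  0.00280406  0.12188193]
scene grip 0.72 [ 0.625 -0.032  0.286] [[0.542, -0.045, 0.206], [0.664, -0.027, 0.299]]
scene spray_can 0.79 [ 0.508 -0.404  0.107] [[0.467, -0.547, -0.0], [0.525, -0.393, 0.17]]
scene hammer 0.62 [0.401 0.489 0.023] [[0.345, 0.321, -0.0], [0.427, 0.573, 0.028]]
scene square 0.61 [0.545 0.413 0.021] [[0.51, 0.375, 0.004], [0.611, 0.496, 0.025]]
scene bar end 208 [0.20385834 0.27992197 0.29754996 0.29886826]
scene bar end 259 [0.20551924 0.2824443  0.29765179 0.29871525]
top 4020 lid slope,z [-0.00087259  0.0012769   0.1221954 ]
top grip 0.8 [ 0.563 -0.041  0.298] [[0.537, -0.053, 0.293], [0.589, -0.029, 0.301]]
top spray_can 0.73 [ 0.488 -0.407  0.147] [[0.462, -0.452, 0.001], [0.517, -0.395, 0.172]]
top hammer 0.75 [0.393 0.477 0.024] [[0.343, 0.321, 0.008], [0.422, 0.568, 0.029]]
top square 0.78 [0.539 0.402 0.022] [[0.506, 0.372, 0.0], [0.607, 0.491, 0.025]]
top bar end 238 [0.29111531 0.29794691 0.29980436 0.30086651]
```

View pics/end.png

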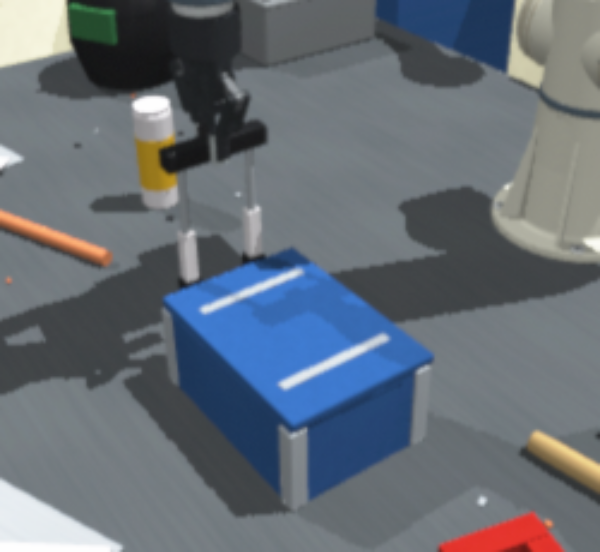

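The picture shows the lid flat and shut (300,330) and the bar gripped at (215,148) with both rods fully out. The top of the bar is at 0.298 m, as expected at full extension. The bystanders haven't moved, so I hand in.

```bash
python3 -c "
from cell import ctrl
print(ctrl.sign_off())"
```

```text
the job is handed in; nothing more can be done
None
```

I shut the lid first, then squeezed the button and pulled the handle up to its second stop. The job was handed in at about 9.5 s, with the grip still held there and the button squeezed.

- **Lid:** I pressed it down with the closed fingertips, reading about 14 N against the rim and then one slightly harder push. At the end both cameras saw it flat at 0.122 m, the shut height, to within about 3 mrad.
- **Button:** the finger opening is 23.6–23.9 mm, against 25 mm nominal with the button squeezed. The button travel itself was not measured, but the handle slid freely past the first stop, which it only does with the button in.
- **Handle:** the tool rose 120.6 mm with the grip, and the pull went from 6 N to 20 N at the end stop without further motion. The top of the bar read 0.298 m, which matches full extension.
- **Spray can, hammer and square:** each is where it started, within measurement noise of a few millimetres.
- **Discrepancies:** the final hold has 13 N sideways on the wrist along x, well inside the limits. One grip re-measurement by the top and scene cameras crashed after the lid check. I measured the grip with the wrist camera instead.

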